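Feed a row of vial carriers to the end stop and close the keeper

TASK

Push the row of four vial carriers along the guide rail as one train, with no gaps opening between them, until the first one is fully against the end stop. Then push the keeper bar round until it lies fully closed across the rail behind the last carrier. Only push with the fingers: do not grip or lift anything, and leave the flask, the reagent bottle and the loose vial where they stand.

Things in the scene. Friction and masses are not known exactly. Their poses are not given: they have to be found in the camera images.
- rail: fixed aluminium guide rail, a shallow channel open upstream, with a steel end stop (top 46 mm above the bench) at the other end. Origin on its centre line at bench height; x along it towards the stop, y to the left of that, z up. Channel from x = -155 to the stop face at x = +150 mm, 43 mm wide, floor 6 mm above the bench; walls 4 mm thick, tops 16 mm above the bench
- stop_face (a point): centre of the end stop's face that the first carrier must meet, on the rail's centre line, 26 mm above the bench
- carrier1: grey plastic block 36 mm along the rail, 40 mm across, 34 mm high, with a vial's white cap out of its top (25 mm wide, 56 mm overall height); 60 to 130 g, slides loose in the channel. Origin: centre of its underside, z up, x towards the end stop. First of the row, nearest the end stop; its origin is 18 mm from the stop's face when it is home.
- carrier2: grey plastic block 36 mm along the rail, 40 mm across, 34 mm high, with a vial's white cap out of its top (25 mm wide, 56 mm overall height); 60 to 130 g, slides loose in the channel. Origin: centre of its underside, z up, x towards the end stop. Second of the row.
- carrier3: grey plastic block 36 mm along the rail, 40 mm across, 34 mm high, with a vial's white cap out of its top (25 mm wide, 56 mm overall height); 60 to 130 g, slides loose in the channel. Origin: centre of its underside, z up, x towards the end stop. Third of the row.
- carrier4: grey plastic block 36 mm along the rail, 40 mm across, 34 mm high, with a vial's white cap out of its top (25 mm wide, 56 mm overall height); 60 to 130 g, slides loose in the channel. Origin: centre of its underside, z up, x towards the end stop. Last of the row, farthest from the end stop. Its rear face, 18 mm behind its origin, is the one to push on; the row starts touching, 50 to 110 mm short of the stop.
- keeper (a joint): angle of the keeper, a level steel bar 85 mm long, 10 mm wide, 19 to 29 mm above the bench, on an upright hinge. At 0 it lies beside the rail, free end pointing away from the end stop; below 0 splayed outwards; it grows as it swings in over the empty channel, to its stop at 1.571: closed, square across the rail. Starts between -0.5 and 0, stays where left, under 1 N at the peg moves it
- keeper_peg (a point): top centre of the white upright peg on the keeper bar, 12 mm thick, standing 30 mm above the bar (its top 59 mm above the bench), 65 mm from the hinge; push it or the bar to swing the keeper
- keeper_hinge (a point): axis of the keeper hinge, beside the rail at the rail's x = -9, y = -45 mm, 19 mm above the bench; hub 18 mm wide, top 33 mm above the bench. Closed, the bar lies along the rail's x = -9 mm line and rests against a 10 mm steel stud, 32 mm high, at x = 2, y = 34 mm; its near face is then 10 mm behind the last carrier of a row that is home
- flask: bystander: glass conical flask, 82 mm wide at the foot, 124 mm high, beyond the end stop; origin: centre of its underside
- reagent_bottle: bystander: brown glass jar with a black cap, 52 mm wide, 95 mm high, on the rail's +y side; origin: centre of its underside
- loose_vial: bystander: small capped vial standing on the bench, 25 mm wide, 44 mm high, on the rail's -y side; origin: centre of its underside
Not all that is in view belongs to the job. Leave any green or yellow look-alike of the carrier3 alone. Leave any black look-alike of the carrier4 alone.

How it is judged:
On the way, in this order (a step that is already met when the one before it is completed fails the run):
1. the whole row is home: the first carrier against the end stop, the others up against it (x of carrier1 in the frame of rail above 0.129 m and x of carrier2 in the frame of rail above 0.092 m and x of carrier3 in the frame of rail above 0.055 m and x of carrier4 in the frame of rail above 0.018 m and z of carrier1 in the frame of rail between 0.003 and 0.01 m and z of carrier2 in the frame of rail between 0.003 and 0.01 m and z of carrier3 in the frame of rail between 0.003 and 0.01 m and z of carrier4 in the frame of rail between 0.003 and 0.01 m and angle between each of carrier1, carrier2, carrier3, carrier4's own z axis and vertical below 0.1 rad), for 0.2 s.
2. the keeper is closed behind the last carrier (value of joint keeper above 1.47 rad), for 0.2 s.
At the end, for the whole second after the job is handed in: carrier 1 within 3 mm of the end stop and the others within 4, 5 and 6 mm of their places touching behind it, all flat in the channel and at rest; keeper closed to within 0.1 rad (6 degrees) of its stop (all of step 1 and value of joint keeper above 1.47 rad and velocity of joint keeper below 0.05 rad/s and linear speed of each of carrier1, carrier2, carrier3, carrier4 below 0.02 m/s).
It fails at once if a carrier is lifted more than 8 mm off the channel floor or tipped more than 0.3 rad (z of any of carrier1, carrier2, carrier3, carrier4 in the frame of rail above 0.014 m or angle between any of carrier1, carrier2, carrier3, carrier4's own z axis and vertical above 0.3 rad).
It fails at once if the train comes apart: a gap of more than 8 mm between neighbours (distance between carrier1 and carrier2 above 0.044 m or distance between carrier2 and carrier3 above 0.044 m or distance between carrier3 and carrier4 above 0.044 m).
It fails at once if a bystander is moved more than 20 mm (distance of any of flask, reagent_bottle, loose_vial from where it was at the start of the episode above 0.02 m).
It also fails if it takes over 48 s, if anything falls off the work surface, if the arm or the gripper's body presses on something with over 40 N, if the wrist force passes 120 N, or if a joint passes its speed limit or range.

ROBOT

A 6-joint arm with a two-finger parallel gripper is mounted at the origin on the work surface. World frame = base frame: x ahead of the robot, y to its left, z up, the work surface at z = 0. Lengths are in m, angles in rad, forces in N, time in s.
With the tool pointing down it reaches from about 0.375 to 0.9 m from the base axis. Payload 3.1 kg.
Tool frame: the origin (TCP) lies between the finger pads; the fingertips stand 25 mm ahead of it and the grasp point (between the pads) lies 6 mm ahead of it; x points along the fingers, y is the direction in which the jaws open and shut, and the axes are right-handed (so a half turn about x gives the same grasp; the last joint's range is limited). The gripper opens to 85 mm and grips with 20 to 120 N. Pads are 22 mm wide; open, the fingers measure 114 mm over their backs; the gripper's body (76 mm by 85 mm) begins 54 mm behind the grasp point. The pads swing forward as they close: fully open they stand 13 mm farther back than shut.
Start: joints at [-1.383, 0.527, 1.433, -0, 1.181, -0.178], TCP at [0.224, -0.584, 0.256] pointing down, gripper open.
Joint ranges: [-3.08, 3.08], [-0.75, 2.2], [0.22, 2.44], [-1.43, 4.57], [0, 2.65], [-2.85, 2.85]. Speed limits (rad/s): [2.79, 2.79, 3.14, 3.14, 3.14, 3.14].

INTERFACE

Orientations are given as a unit quaternion [x, y, z, w].
In Python, from station import manip, viewer, workorder gives the robot as it stands.
- The arm moves only by the shell command python3 -m crank 'ROWS' [FORCE]. ROWS is JSON, one flat list of numbers, 5 for each row, row after row: the opening, from 0 (shut) to 1 (fully open), then the shift along the world's x, y, z in mm, then the turn about the world's z in rad. A call has 1 to 10 rows; each row is the pose to reach, as a shift and turn from the pose commanded when the call began; what a row does not reach only later rows make up. A row lasts 1/8 s, in which the tool goes at most 62.5 mm and 10.7 degrees, less where a joint would pass 70% of its speed; a pose out of reach is approached as far as the arm can. A call with a gripper value outside its range is refused whole. The fingers move at their own pace and stop on an object; FORCE is the grip in N (left out, the last holds). Time passes only in rows, so rows that repeat a pose let the fingers close. It gives the time, the measured TCP pose, the force and the opening at its end, in the units of the state.
- manip.sense(): the state, without advancing time (a new reading comes with each control period).
- viewer.snapshot(name): name is "scene" or "top" or "wrist"; returns a dict with "img" (384x512x3 uint8, red, green, blue), "range_z" (384x512 float32, m along the optical axis (not along the pixel's ray), 0 where there is no reading), "fx", "fy", "cx", "cy" (pixels), "origin" and "attitude" of the camera in the world. Camera axes: x right, y down, z forward; pixel columns grow to the right and rows downward; lengths in m; the calibration is good to about 2 mm. The wrist camera is an equidistant fisheye: a pixel r from the principal point sees the ray r / f radians off the axis. A picture is of the moment at which its call begins.
- workorder.sign_off(): hands the job in, once; it reports no verdict.
The state is a dict: "t": time; "q": joint angles; "qd": joint speeds; "tau": joint torques, N m; "tcp_pos": TCP position; "tool_rot": TCP orientation; "force": force on the tool from outside, world axes, zero at the start; "ft_torque": the same for the moment, N m; "finger_gap": opening from 0.0 (shut) to 1.0 (fully open).
Only numpy, scipy, OpenCV 4.12 (cv2) and the standard library are available. Lean on these libraries where they do the work, as an engineer would, in place of code of your own. Each camera call takes 0.05 s, during which the arm holds its last target.

## Working session

There is one attempt and no reset: what is moved stays moved. The work goes in short steps, Python scripts to look and compute and a shell command to move; the robot and the scene stay as the last step left them, time stands still between calls to the robot, and variables do not carry over. Pictures are saved under pics/ and viewed, and the job is handed in when it is done.

```bash
mkdir -p pics
cat > h.py <<'E'
from station import manip, viewer, workorder
import cv2, numpy as np
def snap(n,f):
    s=viewer.snapshot(n); cv2.imwrite(f'pics/{f}.png',s['img'][:,:,::-1]); np.savez(f'pics/{f}.npz',**s); return s
E
python3 - <<'E'
from h import *
print(manip.sense())
for n in ['scene','top']:
    s=snap(n,n+'0'); print(n,s['fx'],s['fy'],s['cx'],s['cy'],s['origin'],s['attitude'])
E
```

```text
{'t': 0.0, 'q': array([-1.38347602e+00,  5.28434973e-01,  1.43391743e+00,  7.22031811e-06,
        1.18137764e+00, -1.78518951e-01]), 'qd': array([-0.00054696, -0.00040098, -0.00036594,  0.00037123,  0.00112178,
       -0.00044522]), 'tau': array([ 1.99634233e-03, -4.42337751e+01, -1.78025419e+01,  3.32165553e-05,
        8.50133831e-03,  2.88276760e-05]), 'tcp_pos': array([ 0.22347581, -0.58297042,  0.2553479 ]), 'tool_rot': array([-0.69530879, -0.12937827,  0.69531072, -0.1278669 ]), 'force': array([ 0.20125022, -0.77056545,  0.37520722]), 'ft_torque': array([ 0.05019771, -0.04168558, -0.00878672]), 'finger_gap': 1.0026652189841303}
scene 421.5652126550662 421.5652126550662 259.24860074818747 190.7149126987441 [1.00698015 0.21398997 0.74012904] [ 0.54879292  0.78267555 -0.23688893 -0.17357694]
top 364.68931402580574 364.68931402580574 254.61827405384352 185.97755351668798 [0.52562852 0.04806435 0.79857763] [-0.69617297  0.71750671 -0.01347063  0.01859732]
```

View pics/top0.png

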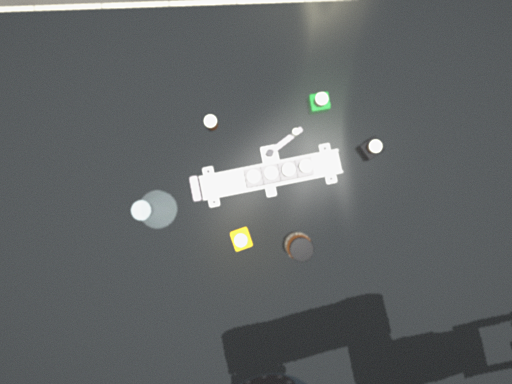

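View pics/scene0.png

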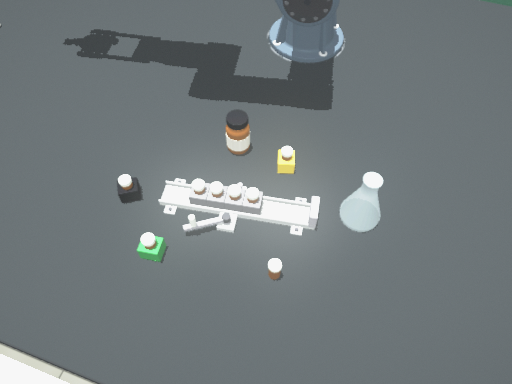

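Run:
```python
import cv2
im=cv2.imread('pics/top0.png'); c=im[110:220,180:350]
cv2.imwrite('pics/topz.png',cv2.resize(c,None,fx=4.7,fy=4.7,interpolation=cv2.INTER_CUBIC))
im=cv2.imread('pics/scene0.png'); c=im[165:290,145:335]
cv2.imwrite('pics/scz.png',cv2.resize(c,None,fx=4.2,fy=4.2,interpolation=cv2.INTER_CUBIC))
```

```text
(no output)
```

View pics/topz.png

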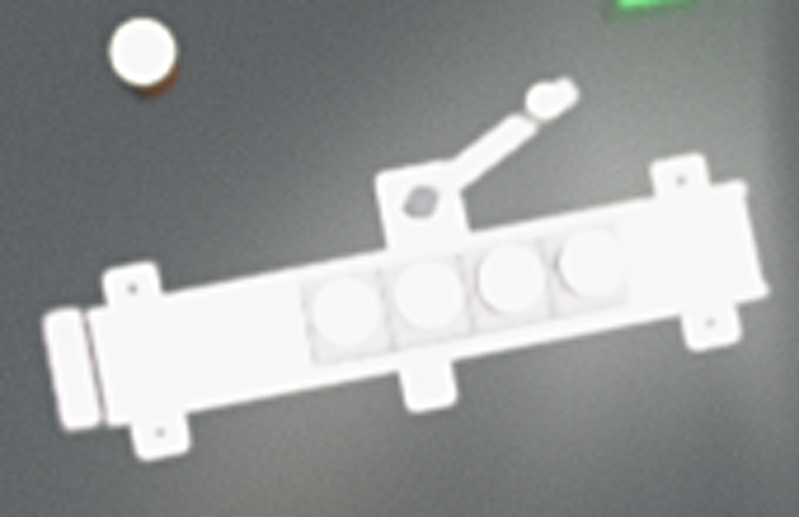

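View pics/scz.png

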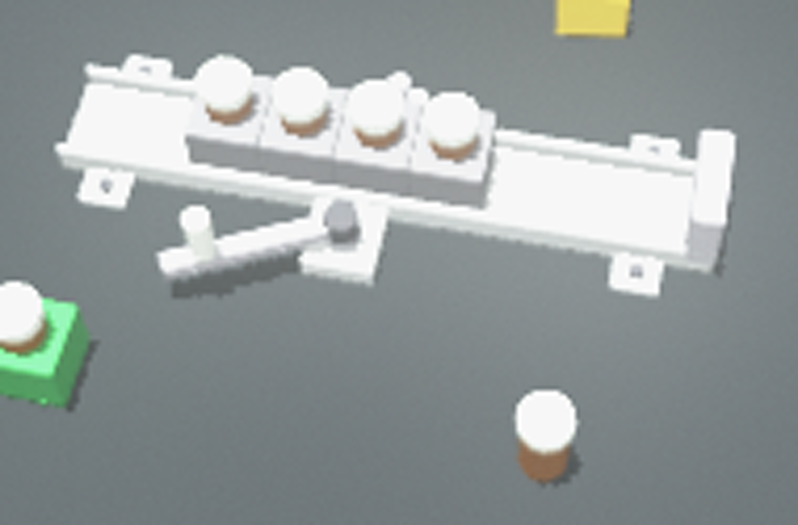

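```bash
cat >> h.py <<'E'
from scipy.spatial.transform import Rotation as R
def cast(s,u,v,z):
    o=np.array(s['origin']); r=R.from_quat(s['attitude']).apply([(u-s['cx'])/s['fx'],(v-s['cy'])/s['fy'],1])
    return o+r*(z-o[2])/r[2]
E
cat > m.py <<'E'
from h import *
s=np.load('pics/top0.npz'); c=np.load('pics/scene0.npz')
T=lambda u,v,z: cast(s,180-.5+(u+.5)/4.7,110-.5+(v+.5)/4.7,z)
S=lambda u,v,z: cast(c,145-.5+(u+.5)/4.2,165-.5+(v+.5)/4.2,z)
P={'upA':(747,183,.016),'upB':(768,292,.016),'stA':(79,308,.046),'stB':(101,424,.046),'c1':(349,310,.062),'c2':(430,293,.062),'c3':(511,277,.062),'c4':(590,263,.062),'hub':(422,202,.033),'peg':(543,100,.059),'vial':(143,50,.044)}
Q={'upA':(62,150,.016),'upB':(90,69,.016),'stA':(691,217,.046),'stB':(699,131,.046),'c1':(453,118,.062),'c2':(376,106,.062),'c3':(301,95,.062),'c4':(224,84,.062),'hub':(341,212,.033),'peg':(196,215,.059),'vial':(546,420,.044)}
for k in P: print(k,(T(*P[k])*1e3).round(1)[:2],(S(*Q[k])*1e3).round(1)[:2])
E
python3 m.py
```

```text
upA [ 636.4 -129.9] [ 634.2 -126.8]
upB [ 586.1 -137.5] [ 586.1 -136. ]
stA [586.  172.8] [583.7 172.4]
stB [534.6 164.3] [537.1 163. ]
c1 [580.3  53.8] [580.2  55.5]
c2 [586.5  18.7] [586.2  19.7]
c3 [592.4 -16.4] [592.5 -15.3]
c4 [597.4 -50.6] [599.1 -51.4]
hub [630.   19.8] [629.1  18.1]
peg [669.3 -33.2] [666.7 -34.7]
vial [700.3 142.1] [700.2 141.8]
```

```bash
cat > w.py <<'E'
import numpy as np
from h import *
st=np.array([560.3,168.1]); d=np.array([-.1665,.986]); y=np.array([-d[1],d[0]]); o=st-150*d
W=lambda a,b: o+a*d+b*y
def tor(p): p=np.array(p[:2])-o; return np.array([p@d,p@y])
E
python3 - <<'E'
from w import *
s=manip.sense(); r=R.from_quat(s['tool_rot']); print(r.as_matrix().round(3)); ty=r.apply([0,1,0]); 
print('turn to tool y || rail y', np.arctan2(y[1],y[0])-np.arctan2(ty[1],ty[0]))
p=W(-116,0); print(p, p-s['tcp_pos'][:2]*1e3, s['tcp_pos'][2]*1e3)
E
```

```text
[[-0.     0.358 -0.934]
 [ 0.002 -0.934 -0.358]
 [-1.    -0.002 -0.   ]]
turn to tool y || rail y -1.7692771974069537
[604.589 -94.176] [381.10970866 488.87299277] 255.41727280307785
```

```bash
python3 -m crank '[0,35,45,0,0.13, 0,75,95,0,0.28, 0,115,145,0,0.43, 0,155,200,0,0.58, 0,200,255,0,0.74, 0,240,310,0,0.9, 0,285,365,0,1.05, 0,325,420,0,1.2, 0,360,460,0,1.32, 0,381,489,0,1.372]' 30
python3 - <<'E'
from w import *
s=manip.sense(); ty=R.from_quat(s['tool_rot']).apply([0,1,0]); print(s['q'],s['tcp_pos'],tor(s['tcp_pos']*1e3),s['finger_gap'],np.arctan2(-y[1],-y[0])-np.arctan2(ty[1],ty[0]))
t=snap('top','top1')
b=cast(t,375,146,.06); print(b,tor(b*1e3))
E
```

```text
t: 1.35
tcp_pos: [0.6052, -0.0932, 0.256]
tool_rot: [0.456, 0.541, -0.456, 0.54]
force: [1.1, -0.6, 1.3]
finger_gap: -0.006
[-3.35040617e-01  5.10870140e-01  1.46569716e+00 -2.20247438e-04
  1.16537356e+00 -5.04095304e-01] [ 0.60524732 -0.09324984  0.25597427] [-115.18693336   -0.80330675] -0.005645829128104606 -0.0018556336013992591
[ 0.63308725 -0.19404754  0.06      ] [-219.20881571  -11.4706616 ]
```

```bash
python3 -m crank '[0,-1,0,-50,0, 0,-1,0,-100,0, 0,-1,0,-150,0, 0,-1,0,-185,0, 0,-1,0,-205,0, 0,-1,0,-216,0, 0,-1,0,-216,0]'
python3 - <<'E'
from w import *
s=manip.sense(); print(s['tcp_pos'],tor(s['tcp_pos']*1e3),s['force'])
t=snap('scene','sc2')
cv2.imwrite('pics/sc2z.png',cv2.resize(t['img'][140:300,120:340,::-1],None,fx=3.6,fy=3.6,interpolation=cv2.INTER_CUBIC))
E
```

```text
t: 2.28
tcp_pos: [0.6034, -0.0951, 0.0403]
tool_rot: [0.457, 0.54, -0.457, 0.54]
force: [0.4, -0.1, -0.1]
finger_gap: -0.0
[ 0.60340919 -0.09514535  0.04033542] [-116.74985755    1.32469425] [ 0.44784623 -0.1089254  -0.07311248]
```

View pics/sc2z.png

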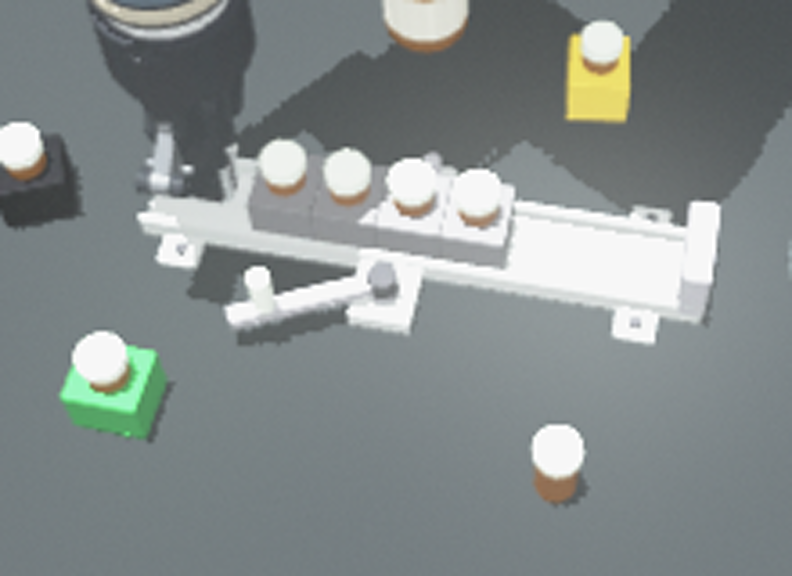

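The picture shows the shut fingers in the channel (around 205,185) just behind carrier 4, clear of walls and keeper. Pushing gently.

```bash
python3 -m crank '[0,-0.7,4,0,0, 0,-1.2,7,0,0, 0,-1.7,10,0,0, 0,-2.2,13,0,0, 0,-2.7,16,0,0, 0,-3.3,20,0,0, 0,-4.1,25,0,0, 0,-5,30,0,0, 0,-5.9,35,0,0, 0,-6.8,40,0,0]'; python3 -m crank '[0,-0.8,5,0,0, 0,-1.7,10,0,0, 0,-2.5,15,0,0, 0,-3.4,20,0,0, 0,-4.2,25,0,0, 0,-5.1,30,0,0, 0,-5.9,35,0,0, 0,-6.4,38,0,0, 0,-6.8,40,0,0, 0,-6.8,40,0,0]'
python3 - <<'E'
from w import *
s=manip.sense(); print(s['tcp_pos'],tor(s['tcp_pos']*1e3),s['force'])
t=snap('scene','sc3')
cv2.imwrite('pics/sc3z.png',cv2.resize(t['img'][140:300,120:340,::-1],None,fx=3.6,fy=3.6,interpolation=cv2.INTER_CUBIC))
E
```

```text
t: 3.58
tcp_pos: [0.5967, -0.0548, 0.0405]
tool_rot: [0.457, 0.54, -0.456, 0.54]
force: [2.0, -3.5, 2.1]
finger_gap: 0.001
t: 4.82
tcp_pos: [0.5896, -0.0146, 0.0402]
tool_rot: [0.457, 0.54, -0.457, 0.54]
force: [1.4, -3.2, 2.1]
finger_gap: -0.0
[ 0.58957286 -0.01463538  0.04017396] [-35.06327614   1.56239849] [ 1.44582677 -3.15810241  2.07383262]
```

View pics/sc3z.png

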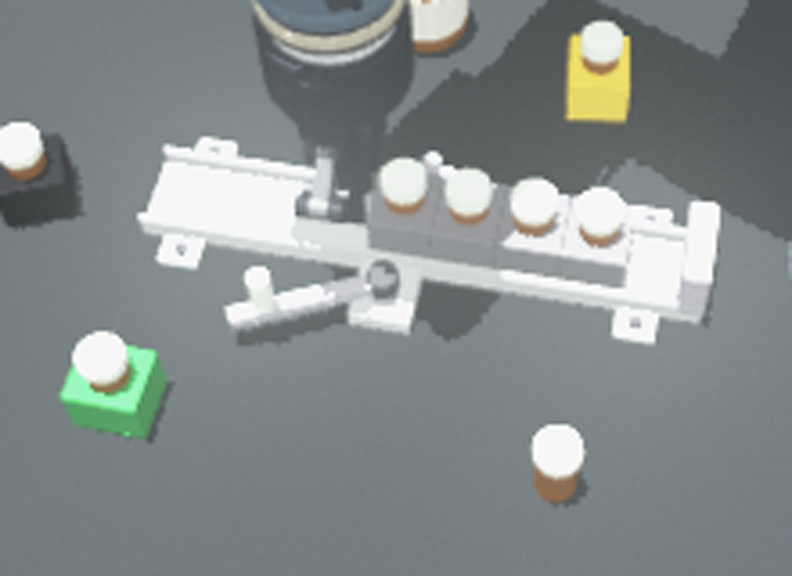

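```bash
python3 - <<'E'
from w import *
t=np.load('pics/top0.npz')
for p,z in [((302,249),.095),((158,210),.0),((241,240),.062)]:
    b=cast(t,*p,z); print(b,tor(b*1e3))
E
python3 -m crank '[0,-0.8,5,0,0, 0,-1.7,10,0,0, 0,-2.5,15,0,0, 0,-3,18,0,0, 0,-3.4,20,0,0, 0,-3.6,22,0,0, 0,-3.9,23,0,0, 0,-3.9,23,0,0]'
```

```text
[ 0.43416625 -0.03435604  0.095     ] [-28.6326494  158.07680708]
[0.51573757 0.26640726 0.        ] [254.33833821  27.57039517]
[0.45137367 0.08350996 0.062     ] [ 84.71819262 121.48560226]
t: 5.88
tcp_pos: [0.5854, 0.0083, 0.0401]
tool_rot: [0.457, 0.54, -0.457, 0.54]
force: [0.6, -0.9, -0.4]
finger_gap: 0.001
```

```bash
python3 -m crank '[0,-0.2,1,0,0, 0,-0.3,2,0,0, 0,-0.5,3,0,0, 0,-0.7,4,0,0, 0,-0.8,5,0,0, 0,-1,6,0,0, 0,-1,6,0,0]'
python3 - <<'E'
from w import *
s=manip.sense(); print(tor(s['tcp_pos']*1e3),s['force'])
t=snap('scene','sc4')
cv2.imwrite('pics/sc4z.png',cv2.resize(t['img'][165:265,200:340,::-1],None,fx=5.6,fy=5.6,interpolation=cv2.INTER_CUBIC))
E
```

```text
t: 6.75
tcp_pos: [0.5847, 0.0142, 0.0404]
tool_rot: [0.457, 0.54, -0.457, 0.54]
force: [0.5, -1.0, 0.1]
finger_gap: 0.001
[-5.80750644  1.5431725 ] [ 0.53191433 -0.96662773  0.09551498]
```

View pics/sc4z.png

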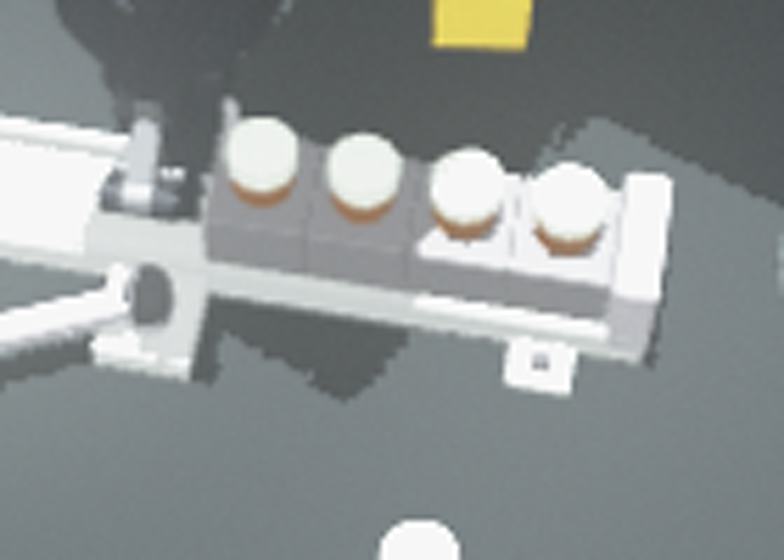

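```bash
python3 -m crank '[0,-0.1,0.5,0,0, 0,-0.2,1,0,0, 0,-0.2,1.5,0,0, 0,-0.3,2,0,0, 0,-0.3,2,0,0]'; python3 -m crank '[0,-0.1,0.5,0,0, 0,-0.2,1,0,0, 0,-0.2,1,0,0]'
```

```text
t: 7.42
tcp_pos: [0.5848, 0.0151, 0.0404]
tool_rot: [0.456, 0.54, -0.457, 0.54]
force: [-0.1, -4.5, 0.1]
finger_gap: 0.003
t: 7.8
tcp_pos: [0.585, 0.0152, 0.0405]
tool_rot: [0.456, 0.539, -0.457, 0.541]
force: [-0.6, -8.3, -0.6]
finger_gap: -0.0
```

```bash
python3 -m crank '[0,-0.2,1,0,0, 0,-0.3,2,0,0, 0,-0.3,2,0,0, 0,-0.3,2,0,0]'
python3 - <<'E'
from w import *
s=manip.sense(); print(tor(s['tcp_pos']*1e3),s['force'])
E
```

```text
t: 8.3
tcp_pos: [0.5856, 0.0154, 0.0407]
tool_rot: [0.455, 0.538, -0.457, 0.542]
force: [0.3, -14.9, -1.1]
finger_gap: 0.002
[-4.82407419  0.50577653] [  0.33514992 -14.8961415   -1.06268274]
```

```bash
python3 -m crank '[0,0.8,-5,0,0, 0,2,-12,0,0, 0,4,-25,0,0, 0,5,-30,0,0, 0,5,-30,40,0, 0,5,-30,90,0, 0,5,-30,120,0, 0,5,-30,120,0]'
python3 - <<'E'
from w import *
s=manip.sense(); print(s['tcp_pos'],tor(s['tcp_pos']*1e3),s['force'])
t=snap('scene','sc5')
cv2.imwrite('pics/sc5z.png',cv2.resize(t['img'][150:290,140:340,::-1],None,fx=4,fy=4,interpolation=cv2.INTER_CUBIC))
t=snap('top','top5')
cv2.imwrite('pics/top5z.png',cv2.resize(t['img'][80:220,170:370,::-1],None,fx=4,fy=4,interpolation=cv2.INTER_CUBIC))
E
```

```text
t: 9.3
tcp_pos: [0.5907, -0.0114, 0.163]
tool_rot: [0.458, 0.538, -0.455, 0.542]
force: [0.3, 0.7, -0.0]
finger_gap: -0.001
[ 0.59066756 -0.01138249  0.16304596] [-32.03819442  -0.05858064] [ 0.28219074  0.71136175 -0.02292966]
```

View pics/sc5z.png

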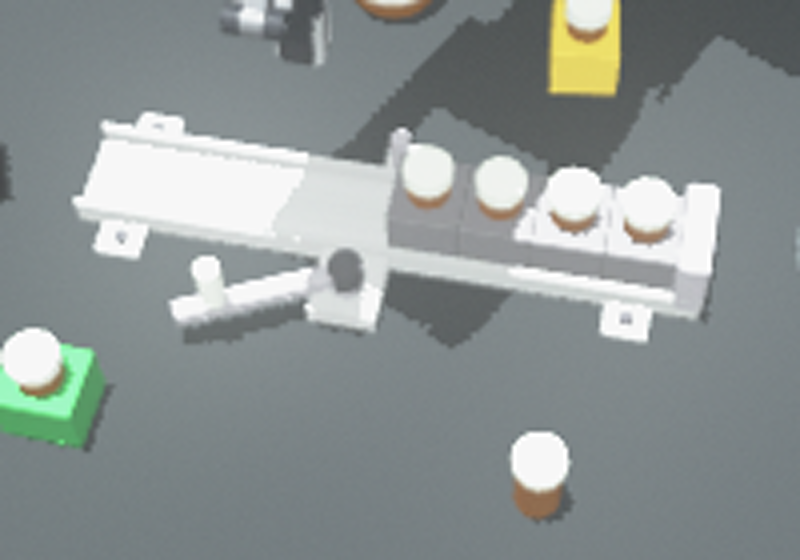

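View pics/top5z.png

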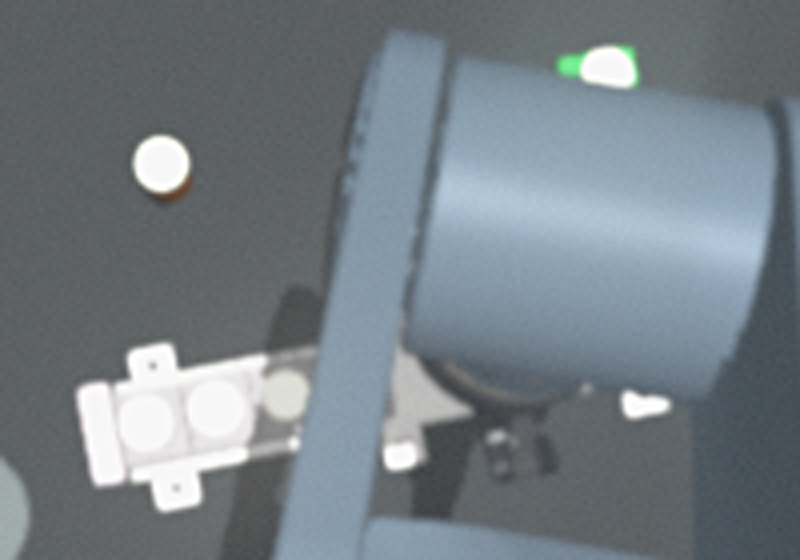

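```bash
cat > k.py <<'E'
from w import *
h=np.array([-9.,-45.])
def F(th,gap=0.,r=65): # finger centre in rail, pushing trailing side
    return h+r*np.array([-np.cos(th),np.sin(th)])-(17+gap)*np.array([np.sin(th),np.cos(th)])
E
python3 - <<'E'
from k import *
t=np.load('pics/top0.npz'); g=cast(t,321,99,.056); print('green',g,tor(g*1e3))
for p in [(669.3,-33.2),(666.7,-34.7)]:
    q=tor(p)-h; print(q+h,np.arctan2(q[1],-q[0]),np.hypot(*q))
print('hub',tor((629.6,19)))
s=manip.sense(); c=s['tcp_pos']*1e3
print(c)
for th,g in [(-.45,12),(-.45,0),(-.3,0),(-.1,0),(.1,0),(.3,0),(.5,0),(.7,0),(.9,0),(1.1,0),(1.3,0),(1.45,0),(1.571,0)]:
    f=F(th,g); print(th,f.round(1),(W(*f)-c[:2]).round(1), round(min(1.571-th,1.65),2))
E
```

```text
green [ 0.73432948 -0.08895772  0.056     ] [-132.44708471 -128.79295969]
[-66.6425625 -73.95755  ] -0.46553704411897384 64.50740045583068
[-67.6886625 -71.1442   ] -0.4190826916675963 64.24856651847503
hub [ -8.5633125 -43.50465  ]
[588.50167571 -10.95776857 159.99428534]
-0.45 [-54.9 -99.4] [103.9  -6.4] 1.65
-0.45 [-60.1 -88.6] [ 94.1 -13.4] 1.65
-0.3 [-66.1 -80.4] [ 87.1 -20.6] 1.65
-0.1 [-72.  -68.4] [ 76.2 -28.4] 1.65
0.1 [-75.4 -55.4] [ 64.  -33.9] 1.47
0.3 [-76.1 -42. ] [ 50.9 -36.9] 1.27
0.5 [-74.2 -28.8] [ 37.5 -37.2] 1.07
0.7 [-69.7 -16.1] [ 24.3 -34.8] 0.87
0.9 [-62.7  -4.7] [ 11.8 -29.9] 0.67
1.1 [-53.6   5.2] [  0.6 -22.6] 0.47
1.3 [-42.8  13.1] [ -9.  -13.2] 0.27
1.45 [-33.7  17.5] [-14.8  -5. ] 0.12
1.571 [-26.  20.] [-18.6   2.2] 0.0
```

```bash
python3 -m crank '[0,12,0,0,0.17, 0,24,-1,0,0.34, 0,36,-2,0,0.51, 0,48,-3,0,0.68, 0,60,-4,0,0.85, 0,72,-5,0,1.02, 0,84,-6,0,1.19, 0,96,-6,0,1.36, 0,106,-6,0,1.53, 0,106,-6,0,1.65]'; python3 -m crank '[0,0,0,0,0, 0,0,0,0,0]'
python3 - <<'E'
from k import *
for i in range(2):
    s=manip.sense(); c=s['tcp_pos']*1e3
    print(c,tor(c),'want',F(-.45,14),W(*F(-.45,14))-c[:2],s['q'],s['force'])
ty=R.from_quat(s['tool_rot']).apply([0,1,0]);print(np.arctan2(ty[1],ty[0])-np.arctan2(-y[1],-y[0]))
t=snap('scene','sc6')
cv2.imwrite('pics/sc6z.png',cv2.resize(t['img'][150:290,140:340,::-1],None,fx=4,fy=4,interpolation=cv2.INTER_CUBIC))
E
```

```text
t: 10.65
tcp_pos: [0.6945, -0.0169, 0.1574]
tool_rot: [-0.088, 0.703, 0.089, 0.7]
force: [0.1, -0.9, 0.2]
finger_gap: -0.0
t: 10.9
tcp_pos: [0.6942, -0.0169, 0.1589]
tool_rot: [-0.086, 0.703, 0.086, 0.701]
force: [0.7, -0.9, 0.0]
finger_gap: -0.003
[694.19034411 -16.94816013 158.85459517] [ -54.76249068 -101.20536063] want [ -54.0451301  -101.18661989] [-0.14682273  0.70723406] [-1.84947136e-01  7.28828507e-01  1.32258860e+00 -5.34603926e-06
  1.09278589e+00 -2.00016501e+00] [ 0.66507055 -0.91203704  0.01058023]
[694.19034411 -16.94816013 158.85459517] [ -54.76249068 -101.20536063] want [ -54.0451301  -101.18661989] [-0.14682273  0.70723406] [-1.84947136e-01  7.28828507e-01  1.32258860e+00 -5.34603926e-06
  1.09278589e+00 -2.00016501e+00] [ 0.66507055 -0.91203704  0.01058023]
1.647933095483943
```

View pics/sc6z.png

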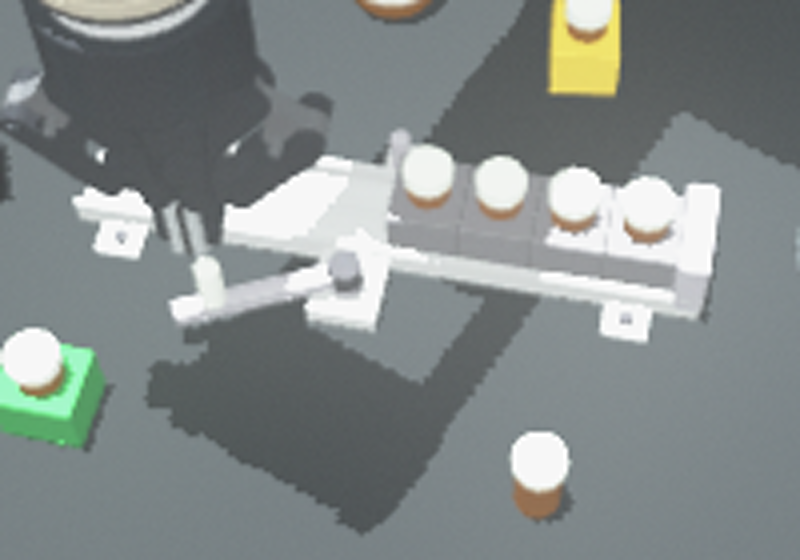

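```bash
python3 -m crank '[0,1,0,-40,0, 0,1,0,-70,0, 0,1,0,-90,0, 0,1,0,-97,0, 0,1,0,-97,0]'
python3 - <<'E'
from k import *
s=manip.sense(); c=s['tcp_pos']*1e3
print(c,tor(c),s['force'])
t=snap('scene','sc7')
cv2.imwrite('pics/sc7z.png',cv2.resize(t['img'][150:290,140:340,::-1],None,fx=4,fy=4,interpolation=cv2.INTER_CUBIC))
for th,g in [(-.45,0),(-.3,0),(-.1,0),(.1,0),(.3,0),(.5,0)]:
    f=F(th,g); print(th,f.round(1),(W(*f)-c[:2]).round(1), round(min(1.571-th,1.65)-1.65,2))
E
```

```text
t: 11.58
tcp_pos: [0.6962, -0.0171, 0.0634]
tool_rot: [-0.087, 0.702, 0.087, 0.702]
force: [0.4, -0.2, 0.5]
finger_gap: 0.001
[696.21999136 -17.05909843  63.39804651] [ -55.20981211 -103.18812159] [ 0.44539678 -0.17500635  0.51477269]
-0.45 [-60.1 -88.6] [-13.6  -7.3] 0.0
-0.3 [-66.1 -80.4] [-20.6 -14.5] 0.0
-0.1 [-72.  -68.4] [-31.5 -22.3] 0.0
0.1 [-75.4 -55.4] [-43.7 -27.8] -0.18
0.3 [-76.1 -42. ] [-56.8 -30.8] -0.38
0.5 [-74.2 -28.8] [-70.2 -31.1] -0.58
```

View pics/sc7z.png

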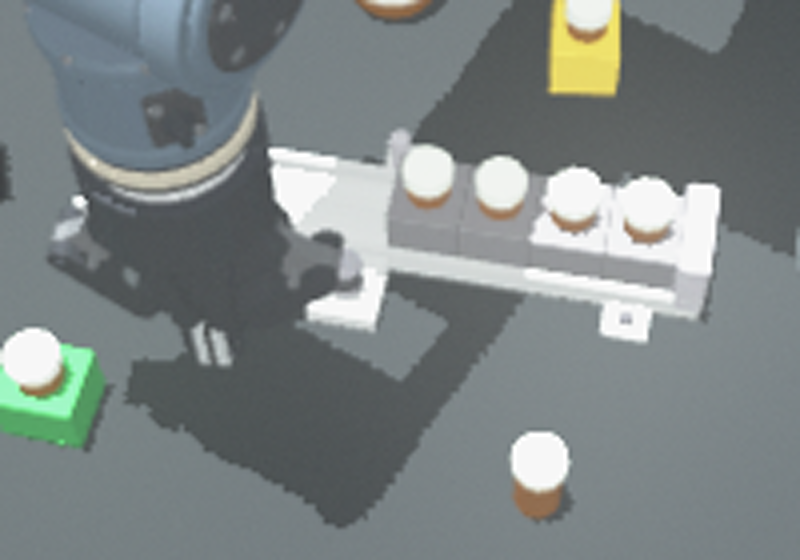

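```bash
python3 -m crank '[0,-7,-3,0,0, 0,-13,-7,0,0, 0,-17,-11,0,0, 0,-21,-15,0,0, 0,-26,-18,0,0, 0,-31,-22,0,0, 0,-37,-25,0,-0.09, 0,-44,-28,0,-0.18, 0,-50,-29.5,0,-0.28, 0,-57,-31,0,-0.38]'
python3 - <<'E'
from k import *
s=manip.sense(); c=s['tcp_pos']*1e3
print(c,tor(c),s['force'])
t=snap('scene','sc8')
cv2.imwrite('pics/sc8z.png',cv2.resize(t['img'][150:290,140:340,::-1],None,fx=4,fy=4,interpolation=cv2.INTER_CUBIC))
for th in np.arange(.4,1.6,.1):
    f=F(th); print(th.round(1),f.round(1),(W(*f)-c[:2]).round(1), round(.3-th,2))
E
```

```text
t: 12.88
tcp_pos: [0.6388, -0.0483, 0.0633]
tool_rot: [0.048, 0.705, -0.049, 0.706]
force: [0.8, 0.0, 0.8]
finger_gap: 0.002
[638.80203303 -48.32104491  63.29176486] [-76.47400128 -41.36890059] [0.76218226 0.02958714 0.77454777]
0.4 [-75.5 -35.3] [-6.1 -0. ] -0.1
0.5 [-74.2 -28.8] [-12.8   0.2] -0.2
0.6 [-72.2 -22.3] [-19.5   1. ] -0.3
0.7 [-69.7 -16.1] [-26.    2.5] -0.4
0.8 [-66.5 -10.2] [-32.4   4.7] -0.5
0.9 [-62.7  -4.7] [-38.5   7.5] -0.6
1.0 [-58.4   0.5] [-44.3  10.8] -0.7
1.1 [-53.6   5.2] [-49.7  14.8] -0.8
1.2 [-48.4   9.4] [-54.8  19.2] -0.9
1.3 [-42.8  13.1] [-59.3  24.2] -1.0
1.4 [-36.8  16.2] [-63.3  29.5] -1.1
1.5 [-30.6  18.6] [-66.8  35.3] -1.2
1.6 [-24.1  20.5] [-69.7  41.4] -1.3
```

View pics/sc8z.png

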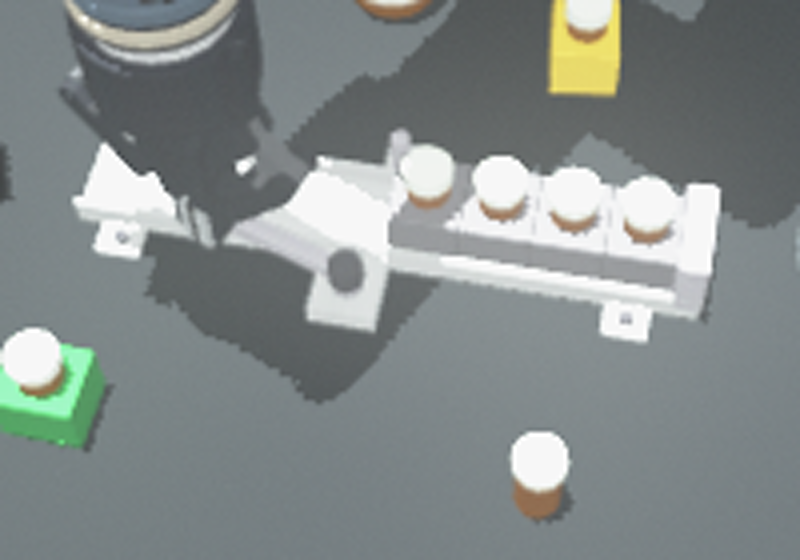

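```bash
python3 -m crank '[0,-6,0,0,-0.1, 0,-13,0,0,-0.2, 0,-20,1,0,-0.3, 0,-26,2.5,0,-0.4, 0,-32,5,0,-0.5, 0,-38,7.5,0,-0.6, 0,-44,11,0,-0.7, 0,-50,15,0,-0.8, 0,-55,19,0,-0.9, 0,-57,21,0,-0.95]'
python3 - <<'E'
from k import *
s=manip.sense(); c=s['tcp_pos']*1e3
print(c,tor(c),s['force'])
t=snap('scene','sc9')
cv2.imwrite('pics/sc9z.png',cv2.resize(t['img'][150:290,140:340,::-1],None,fx=4,fy=4,interpolation=cv2.INTER_CUBIC))
for th in [1.3,1.4,1.5,1.57]:
    f=F(th); print(th,f.round(1),(W(*f)-c[:2]).round(1), round(1.25-th,2))
E
```

```text
t: 14.18
tcp_pos: [0.5817, -0.0271, 0.0633]
tool_rot: [0.365, 0.606, -0.365, 0.606]
force: [0.5, -0.4, 1.2]
finger_gap: 0.001
[581.72069724 -27.12245151  63.34906809] [-46.06814578  11.3837307 ] [ 0.45272208 -0.36001965  1.21808332]
1.3 [-42.8  13.1] [-2.2  3. ] -0.05
1.4 [-36.8  16.2] [-6.3  8.3] -0.15
1.5 [-30.6  18.6] [-9.7 14.1] -0.25
1.57 [-26.1  20. ] [-11.8  18.3] -0.32
```

View pics/sc9z.png

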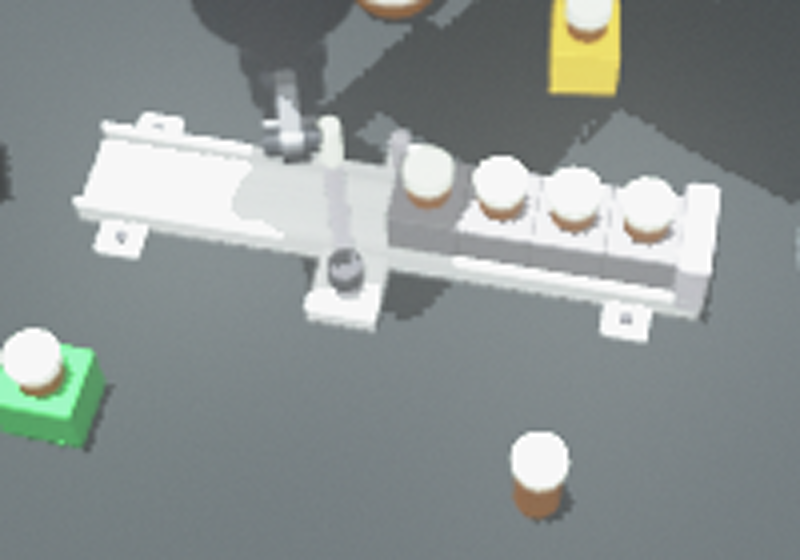

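Keeper nearly square (peg at 330,140; stud at 398,145). Finishing gently.

```bash
python3 -m crank '[0,-2,3,0,-0.05, 0,-4.5,6,0,-0.1, 0,-6.5,8.5,0,-0.15, 0,-8,11,0,-0.2, 0,-9.5,14,0,-0.25, 0,-11,16,0,-0.29, 0,-12,18,0,-0.32, 0,-12,19,0,-0.32, 0,-12,19,0,-0.32]'; python3 -m crank '[0,0,0.5,0,0, 0,-0.1,1,0,0, 0,-0.2,1.5,0,0, 0,-0.2,1.5,0,0]'
```

```text
t: 15.35
tcp_pos: [0.57, -0.0085, 0.0633]
tool_rot: [0.456, 0.54, -0.456, 0.54]
force: [-0.2, -2.4, 1.3]
finger_gap: 0.002
t: 15.85
tcp_pos: [0.5699, -0.0082, 0.0634]
tool_rot: [0.456, 0.54, -0.457, 0.541]
force: [-0.0, -8.5, 0.4]
finger_gap: 0.001
```

```bash
python3 -m crank '[0,0.2,-1.5,0,0, 0,0.8,-5,0,0, 0,2.5,-15,0,0, 0,5,-30,0,0, 0,5,-30,30,0, 0,5,-60,80,0, 0,5,-120,120,0, 0,-20,-180,120,0, 0,-40,-240,120,0, 0,-40,-240,120,0]'
python3 - <<'E'
from k import *
t=snap('scene','sc10')
cv2.imwrite('pics/sc10z.png',cv2.resize(t['img'][150:290,140:340,::-1],None,fx=4,fy=4,interpolation=cv2.INTER_CUBIC))
t=snap('top','top10')
cv2.imwrite('pics/top10z.png',cv2.resize(t['img'][110:220,180:350,::-1],None,fx=4.7,fy=4.7,interpolation=cv2.INTER_CUBIC))
E
```

```text
t: 17.1
tcp_pos: [0.5287, -0.2514, 0.1837]
tool_rot: [0.458, 0.538, -0.458, 0.539]
force: [0.3, 0.3, -1.0]
finger_gap: 0.003
```

View pics/sc10z.png

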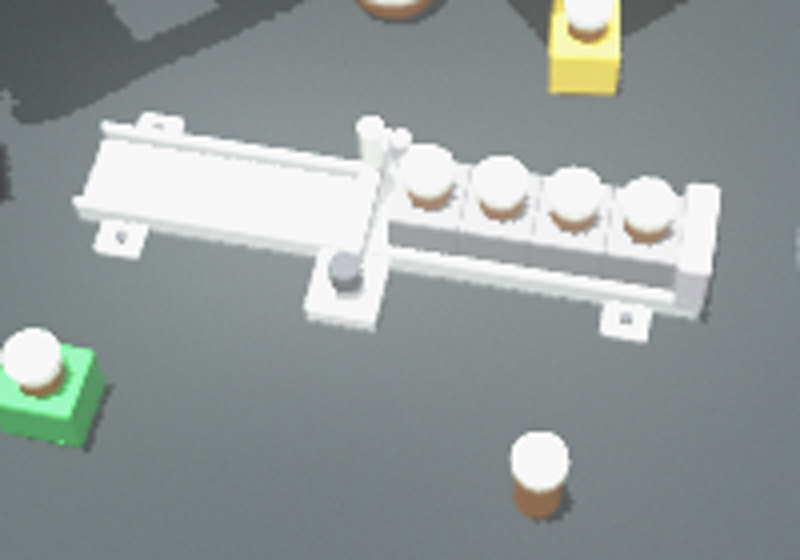

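View pics/top10z.png

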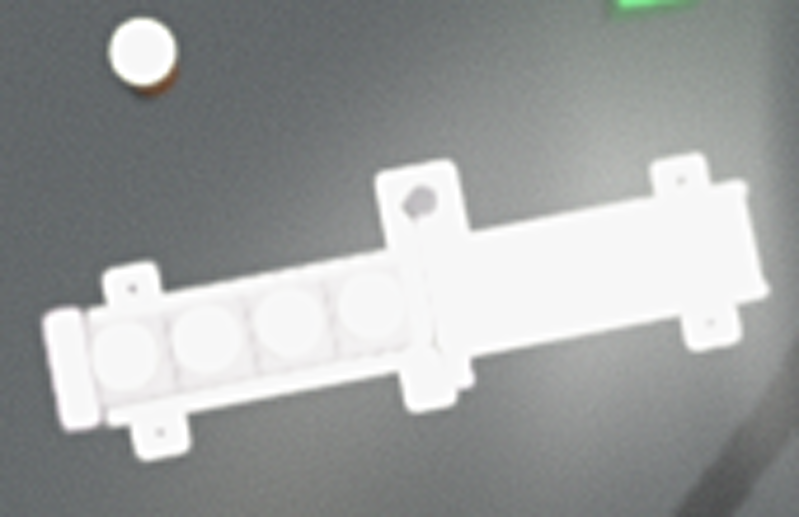

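Run:
```python
from k import *
c=np.load('pics/sc10.npz'); s=np.load('pics/top10.npz')
S=lambda u,v,z: cast(c,140-.5+(u+.5)/4,150-.5+(v+.5)/4,z)
T=lambda u,v,z: cast(s,180-.5+(u+.5)/4.7,110-.5+(v+.5)/4.7,z)
for n,p in dict(c1=(649,205),c2=(575,193),c3=(501,183),c4=(428,172)).items(): print(n,tor(S(*p,.062)*1e3))
for p in [(126,356),(206,339),(289,322),(370,303)]: print('top',tor(T(*p,.062)*1e3))
hb=tor(S(346,270,.033)*1e3); pg=tor(S(371,127,.059)*1e3); q=pg-hb; print(hb,pg,np.arctan2(q[1],-q[0]))
```

```text
c1 [132.12452333  -1.97806424]
c2 [96.27183763 -1.68816467]
c3 [60.31472414 -2.53751137]
c4 [24.47733281 -2.73148741]
top [ 1.32019946e+02 -7.61206520e-02]
top [96.80558514 -0.49891175]
top [60.31831625 -0.66773878]
top [24.50128903 -1.85277433]
[ -7.73662105 -47.25125798] [-8.84671789 20.39381467] 1.5543871906460975
```

All checks agree: carriers at x = 132, 96, 60 and 24 mm, keeper at about 1.55 rad.

Run:
```python
from h import *
print(workorder.sign_off())
```

```text
the job is handed in; nothing more can be done
None
```

I pushed the row of four carriers to the end stop as one train, then pushed the keeper's peg round until the bar was against its stud. I handed the job in at about 17 s, well inside the 48 s limit.

- **Carriers:** the last pictures from both cameras put them at rail x ≈ 132, 96, 60 and 24 mm, which is where they should be. Pictures taken during the push and after it showed no gaps. At the end of the push the wrist force rose to about 15 N and the fingers stopped advancing, so the row was firmly against the stop.
- **Keeper:** the final picture gives about 1.55 rad, measured from one camera view only. The push stalled at about 8.5 N, with the fingers where a fully closed bar would put them.
- **Bystanders and look-alikes:** the loose vial and the green block look unmoved in the final pictures. The yellow block and the reagent bottle are only partly in those close-ups. I planned the path clear of the flask, the bottle and the black block, but did not measure them again at the end.

None of the checks failed. The two cameras differed by up to about 2 mm across the rail, which is within the calibration.

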